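# Clamp the glued tester to the spring-gauge mark

## Robot

A 6-joint arm with a two-finger parallel gripper is mounted at the origin on a cart in front of the work surface, level with it; the furniture and walls round the work are solid. World frame = base frame: x ahead of the robot, y to its left, z up, the work surface at z = 0. Lengths are in m, angles in rad, forces in N, time in s.
With the tool pointing down it reaches from about 0.275 to 0.75 m from the base axis. Payload 10.2 kg.
Tool frame: the origin (TCP) lies between the finger pads; the fingertips stand env.nose_length ahead of it and the grasp point (between the pads) lies 5 mm behind it (env.nose_length is the distance from the TCP to the fingertips, in m); z points along the fingers, y is the line along which they close (so a half turn about z gives the same grasp; the last joint's range is limited). The gripper opens to 85 mm and grips with 20 to 120 N. Pads are 22 mm wide; open, the fingers measure 114 mm over their backs; the gripper's body (76 mm by 85 mm) begins 54 mm behind the grasp point. The pads swing forward as they close: fully open they stand 13 mm farther back than shut.
Start: joints at [1.039, 0.313, 1.498, -0, 1.331, -0.223], TCP at [0.16, 0.5, 0.245] pointing down, gripper open.
Joint ranges: [-2.94, 2.94], [-0.97, 2.17], [0.19, 2.56], [-1.23, 4.37], [0.02, 3.11], [-2.88, 2.88]. Speed limits (rad/s): [2.39, 2.39, 3.01, 3.14, 3.14, 3.14].

## Interface

Orientations are given as a unit quaternion [x, y, z, w].
In Python, from rig import env gives the robot as it stands.
- The arm moves only by the tool move_arm, never from a script. Its argument "commands" is a list of rows, each an object of numbers: "tx", "ty", "tz": the shift along the world's x, y, z in cm; "ax", "ay", "az": the turn, a rotation vector about the world's x, y, z in degrees; "jaw": the opening, from 0 (shut) to 1 (fully open). In form: [{"tx": .., "ty": .., "tz": .., "ax": .., "ay": .., "az": .., "jaw": ..}, ...]. A call has 1 to 10 rows; each row shifts and turns the commanded pose from where the row before left it; what a row does not reach is not made up. A row lasts 1/8 s, in which the tool goes at most 62.5 mm and 10.7 degrees, less where a joint would pass 70% of its speed; a pose out of reach is approached as far as the arm can. A call is refused whole if a number of a shift passes 6.25 or a number of a turn 10.7, either way. A call with a gripper value outside its range is refused whole. The fingers move at their own pace and stop on an object; the grip force is fixed at half the most. Time passes only in rows, so rows that do not move let the fingers close. It gives the time, the measured TCP pose, the force and the opening at its end, in the units of the state.
- env.read_state(): the state, without advancing time (a new reading comes with each control period).
- env.grab_frame(name): name is "side" or "top"; returns (picture, depth): 400x640x3 uint8, red, green, blue; 400x640 float32, m along the optical axis (not along the pixel's ray), 0 where there is no reading.
- env.get_calibration(name): a dict with "fx", "fy", "cx", "cy" (pixels), "distortion" ([k1, k2, p1, p2, k3] as OpenCV has them; the pictures are not rectified), "R" (3x3) and "t" (3): a world point X has camera coordinates R X + t. Camera axes: x right, y down, z forward; pixel columns grow to the right and rows downward; lengths in m; the calibration is good to about 2 mm. A picture is of the moment at which its call begins. get_calibration takes no time and is no camera call.
- env.hand_in(): hands the job in, once; it reports no verdict.
Trained networks look in the newest picture that a camera, given by its name, has taken for a name from the list of things; names that differ only in an ending like _2 or _b are one class to them, and where a whole thing is asked for, a point or a joint stands for the part that bears it (a point fixed in the world has none). Each returns a list of dicts, best first, with "confidence" (0 to 1); they miss things now and then, are a little off and sometimes report something else, mostly with a low value. They report only what shows in the picture. A call takes as long as a camera call. They do not tell look-alikes from the thing itself.
- env.outline_of(query, camera): "mask" (400x640 bool, what is visible of it) and "box" ([left, top, right, bottom] in pixels, round what is visible of it).
The state is a dict: "t": time; "joint_positions": joint angles; "dq": joint speeds; "joint_torque": joint torques, N m; "eef_pos": TCP position; "ee_rot": TCP orientation; "force": force on the tool from outside, world axes, zero at the start; "ft_torque": the same for the moment, N m; "gripper_width": opening from 0.0 (shut) to 1.0 (fully open).
Only numpy, scipy, OpenCV 4.12 (cv2) and the standard library are available. Lean on these libraries where they do the work, as an engineer would, in place of code of your own. Each camera call takes 0.05 s, during which the arm holds its last target. There are 200 camera calls.

## Task

The blue tester's case has just been glued. Lay it flat on the bed of the spring-gauge clamp, lengthwise between the two jaws, let go of it, and turn the orange tension knob clockwise until the black pointer on the sprung jaw stands in line with the red mark, then let go. Take care not to wind it clearly past the mark, keep side force on the knob light (under 7 N, its stem bends), do not push on the jaws, and leave the jar, the spool and the little amber bottle where they are.

Things in the scene. Friction and masses are not known exactly. Their poses are not given: they have to be found in the camera images.
- clamp: fixed clamp: base plate 100 (x) by 300 (y) by 10 mm, bed 50 (x) by 112 (y) mm, bed top 20 mm above the bench. Origin: bench level under the bed's middle. y: clamping direction, from the knob-driven jaw (-y side) to the sprung jaw (+y side); z up. Jaws are 70 mm wide in x, tops 48 mm high; housing under the knob 58 mm, end block 50 mm high; scale plate off the -x side at y = 62 to 130 mm, up to 56 mm high
- jaw: jaw driven by the knob; origin on its clamping face (looks to the clamp's +y), mid-width, 22 mm above the bench. At the start the face is at y = -55 to -52 mm in the clamp's frame. It moves 5 mm to +y per radian of clockwise knob turn and stays put when the knob is released
- anvil: sprung jaw, carries the pointer; origin on its clamping face (looks to the clamp's -y), mid-width, 22 mm above the bench; at rest the face is at y = +52 mm in the clamp's frame. It starts to yield to +y at 3 N, then 1.2 N per mm, up to 18 mm
- pointer (a point): the tip of the black needle carried by the sprung jaw, over the white scale plate (ticks every 2 mm); its axes are the clamp's. It moves with the sprung jaw along the clamp's y
- mark (a point): the pointing end of the small red mark on the white scale plate; its axes are the clamp's. It is locked and cannot be shifted. At the start it lies 5 to 9 mm to the clamp's +y of the pointer; the job is to bring the pointer level with it along the clamp's y
- knob: orange fluted round knob, vertical axis, 40 mm diameter, from 72 to 98 mm above the bench; origin on its axis 62 mm above the bench, at x = 0, y = -118 mm of the clamp. Clockwise from above tightens. Turning takes 0.11 N m of friction (it stays where left) plus up to 0.07 N m from the spring; its limber stem gives 0.6 mm sideways per 7 N and is spoilt beyond 7 N. Start to mark: 2 to 4 rad (slack first), so two or more grasps
- knob_top (a point): the centre of the knob's top face, 98 mm above the bench, on its axis
- tester: blue chip tester, 0.08 to 0.17 kg: case 62 mm (x from -29 to +33 mm) by 96 mm (y from -48 to +48 mm), 17 mm high; socket block on top, 30 mm (x from -13 to +17 mm) by 40 mm (y from -26 to +14 mm), from 17 to 29 mm height, good to grip across x. Origin: centre of the underside. Either end may face the sprung jaw
- jar: round flux jar, black lid, 52 mm in diameter, 33 mm high, loose; origin under its centre. Not to be moved
- spool: solder spool, yellow rims, 60 mm in diameter, 40 mm high, loose; origin under its centre. Not to be moved
- amber: small amber bottle with a white cap, 25 mm in diameter, 54 mm high, loose; origin under its centre. Not to be moved
Things that resemble listed ones, but are neither listed nor needed, are in the scene too. There is more than one size of the tester; the one meant has the size given above.

How it is judged:
By the outcome, as a careful person would: the job done as asked, in the order asked, and still so for the second after the job is handed in, with the robot touching nothing.
It also fails if it takes over 72 s, if anything falls off the work surface, if the arm or the gripper's body presses on something with over 40 N, if the wrist force passes 120 N, or if a joint passes its speed limit or range.

## Working session

There is one attempt and no reset: what is moved stays moved. The work goes in short steps, Python scripts to look and compute and a tool call to move; the robot and the scene stay as the last step left them, time stands still between calls to the robot, and variables do not carry over. Pictures are saved under pics/ and viewed, on a budget of 10 in all, crops included, one or two more only if the job needs it, and the job is handed in when it is done.

Besides the shell and the picture viewer there is one more tool, called after "Emit:" as name([rows], argument=value, ...), one row to a line, values as JSON. move_arm: Moves the arm, as the interface text tells. Its arguments: {"type":"object","properties":{"commands":{"type":"array","items":{"type":"object","properties":{"tx":{"type":"number"},"ty":{"type":"number"},"tz":{"type":"number"},"ax":{"type":"number"},"ay":{"type":"number"},"az":{"type":"number"},"jaw":{"type":"number"}}}}},"required":["commands"]}

```bash
mkdir -p pics; ls; cat > h.py <<'E'
import numpy as np, cv2
from rig import env
def snap(n,f=None):
    p,d=env.grab_frame(n)
    if f: cv2.imwrite('pics/'+f,p[:,:,::-1])
    return p,d
def cal(n):
    c=env.get_calibration(n); K=np.array([[c['fx'],0,c['cx']],[0,c['fy'],c['cy']],[0,0,1.]])
    return K,np.array(c['distortion']),np.array(c['R']),np.array(c['t'])
def ray(n,uv):
    K,D,R,t=cal(n); u=cv2.undistortPoints(np.array(uv,float).reshape(-1,1,2),K,D).reshape(-1,2)
    return (np.c_[u,np.ones(len(u))]@R), -R.T@t
def atz(n,uv,z):
    d,o=ray(n,uv); return o+d*((z-o[2])/d[:,2])[:,None]
def dep(n,uv,dm):
    d,o=ray(n,uv); return o+d*np.array([dm[int(v),int(u)] for u,v in uv])[:,None]
def proj(n,X):
    K,D,R,t=cal(n); return cv2.projectPoints(np.array(X,float).reshape(-1,3),cv2.Rodrigues(R)[0],t,K,D)[0].reshape(-1,2)
E
python3 - <<'E'
from h import *
for n in('top','side'):
    p,d=snap(n,n+'0.png'); K,D,R,t=cal(n); print(n,-R.T@t,R[2],K[0,0])
    for q in('clamp','knob','tester','jar','spool','amber','jaw','anvil','pointer','mark'):
        for o in env.outline_of(q,n)[:3]:
            m=o['mask']; ys,xs=np.nonzero(m&(d>0))
            if len(xs): 
                P=dep(n,list(zip(xs,ys)),d); print(q,round(o['confidence'],2),np.round(o['box']),np.median(P,0).round(3),P[:,2].max().round(3))
print(env.read_state(),env.nose_length)
E
```

```text
pics
top [ 0.39368119 -0.08828478  1.17742728] [ 0.16556211 -0.0256778  -0.98586502] 381.19925036996875
clamp 0.79 [205. 180. 309. 231.] [0.542 0.078 0.022] 0.102
tester 0.87 [369. 215. 403. 240.] [ 0.486 -0.318  0.017] 0.034
tester 0.79 [392. 180. 409. 202.] [ 0.607 -0.372  0.011] 0.025
tester 0.64 [388. 251. 413. 277.] [ 0.381 -0.36   0.013] 0.025
jar 0.5 [350. 157. 368. 176.] [ 0.676 -0.244  0.031] 0.038
amber 0.4 [322. 145. 331. 158.] [ 0.715 -0.137  0.038] 0.058
jaw 0.55 [271. 196. 280. 220.] [0.54  0.015 0.045] 0.053
anvil 0.47 [219. 191. 238. 211.] [0.56  0.139 0.045] 0.054
anvil 0.4 [352. 158. 367. 174.] [ 0.676 -0.244  0.03 ] 0.038
pointer 0.64 [219. 193. 240. 215.] [0.559 0.14  0.044] 0.055
mark 0.4 [271. 201. 282. 221.] [0.536 0.014 0.046] 0.053
side [ 0.54908404 -1.22847801  0.65219002] [ 0.01243158  0.89981305 -0.43609853] 502.1038751974417
clamp 0.69 [286. 166. 340. 230.] [ 0.547 -0.016  0.031] 0.099
knob 0.68 [303. 191. 318. 202.] [ 0.529 -0.054  0.089] 0.099
tester 0.95 [219. 279. 254. 303.] [ 0.38  -0.374  0.011] 0.023
tester 0.76 [328. 288. 360. 302.] [ 0.606 -0.384
[... 416 characters left out ...]
28 0.037] 0.05
{'t': 1.1, 'joint_positions': array([ 1.03864433e+00,  3.12874467e-01,  1.49771078e+00,  2.07106028e-05,
        1.33102600e+00, -2.23406512e-01]), 'dq': array([ 0.00165428, -0.00195804, -0.00059884,  0.00060476,  0.0010181 ,
        0.00061831]), 'joint_torque': array([ 3.24009277e-03, -4.12145090e+01, -2.59913653e+01,  6.00852582e-05,
        2.18604127e-04, -6.20582625e-06]), 'eef_pos': array([0.1595364 , 0.50016879, 0.24530319]), 'ee_rot': array([ 1.53762759e-01,  9.88107795e-01, -4.92981616e-06, -1.27785004e-05]), 'force': array([-0.60336292, -0.04918678,  0.20243271]), 'ft_torque': array([ 0.02169148,  0.04573728, -0.01197164]), 'gripper_width': 1.0001345196087914} 0.014
```

```bash
python3 - <<'E'
import cv2,numpy as np
a=cv2.imread('pics/top0.png'); b=cv2.imread('pics/side0.png')
x=cv2.resize(a[135:285,190:430],None,fx=3.33,fy=3.33,interpolation=cv2.INTER_CUBIC)
cv2.imwrite('pics/topc.png',x)
x=cv2.resize(b[155:315,205:405],None,fx=3.7,fy=3.7,interpolation=cv2.INTER_CUBIC)
cv2.imwrite('pics/sidec.png',x)
E
```

```text
(no output)
```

View pics/topc.png

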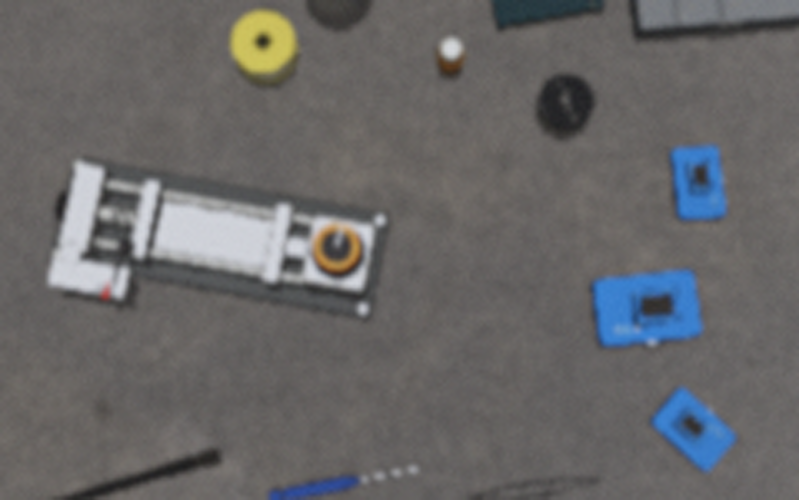

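View pics/sidec.png

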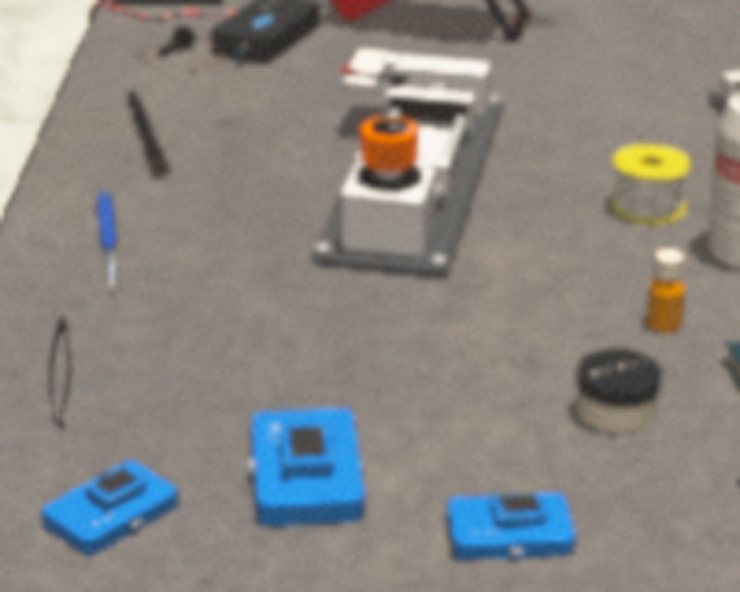

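The top view shows the clamp left of centre, with the knob near (338,248) in the crop. The large tester, at crop (648,309), is the right size. I'll average frames for finer measurement.

```bash
cat >> h.py <<'E'
def avg(n,k):
    P=[];D=[]
    for _ in range(k):
        p,d=env.grab_frame(n); P.append(p.astype(float)); D.append(d)
    return np.mean(P,0),np.median(D,0)
E
python3 - <<'E'
from h import *
for n in('top','side'):
    p,d=avg(n,8); np.savez(n+'0.npz',p=p,d=d)
    hsv=cv2.cvtColor(np.clip(p,0,255).astype(np.uint8),cv2.COLOR_RGB2HSV)
    # blue tester
    r,g,b=p[...,0],p[...,1],p[...,2]
    bl=(b-r>60).astype(np.uint8)
    N,L,S,C=cv2.connectedComponentsWithStats(bl)
    for i in range(1,N):
        if S[i,4]>150: 
            ys,xs=np.nonzero(L==i)
            print(n,'blue',S[i],C[i].round(1),dep(n,[tuple(C[i])],d).round(4))
            if n=='top':
                c=cv2.findContours((L==i).astype(np.uint8),0,2)[0][0][:,0]
                print(cv2.minAreaRect(atz(n,c,.017)[:,:2].astype(np.float32)*1000))
    orr=((r-b>60)&(r>120)).astype(np.uint8)
    N,L,S,C=cv2.connectedComponentsWithStats(orr)
    for i in range(1,N):
        if S[i,4]>20: print(n,'or',S[i],C[i].round(2),atz(n,[C[i]],.098).round(4),dep(n,[tuple(C[i])],d).round(4))
p=np.load('top0.npz')['p'].astype(np.uint8)
x=cv2.resize(p[176:236,203:311],None,fx=7,fy=7,interpolation=cv2.INTER_CUBIC)[:,:,::-1]
y=cv2.resize(p[209:247,363:409],None,fx=10,fy=10,interpolation=cv2.INTER_CUBIC)[:,:,::-1]
cv2.imwrite('pics/c1.png',x)
E
```

```text
top blue [391 179  17  22 296] [399.2 189.6] [[ 0.605  -0.3692  0.0213]]
((606.4932861328125, -370.3587951660156), (68.7431411743164, 45.82472610473633), 5.386398792266846)
top blue [  0 191  18  23 312] [  8.7 201.4] [[0.5542 0.8191 0.0116]]
((551.692626953125, 817.9825439453125), (67.10372924804688, 53.10258865356445), 0.8948799967765808)
top blue [  0 215  15  49 480] [  5.8 239.6] [[0.4392 0.8104 0.013 ]]
((441.58282470703125, 811.0833740234375), (38.47661209106445, 141.8580780029297), 89.89166259765625)
top blue [368 216  33  23 589] [383.5 227.1] [[ 0.4875 -0.3162  0.0306]]
((488.8992919921875, -319.6138916015625), (63.02367401123047, 96.10139465332031), 6.6539435386657715)
top blue [386 251  25  25 321] [397.9 263.5] [[ 0.3795 -0.3593  0.022 ]]
((379.7033996582031, -360.06622314453125), (68.80883026123047, 45.256263732910156), 48.687255859375)
top or [ 2  0  9  3 21] [6.24 0.86] [[1.1632 0.847  0.098 ]] [[1.0754 0.7403 0.2211]]
top or [ 56  21  34  25 422] [69.22 33.35] [[1.0592 0.6443 0.098 ]] [[1.0232 0.6046 0.1565]]
top or [ 7 27 23 12 86] [20.74 31.7 ] [[1.0611 0.7892 0.09
[... 1830 characters left out ...]
]
side or [200 131  34   5 123] [217.43 133.34] [[0.2094 0.3847 0.098 ]] [[ 0.1097  0.8586 -0.0648]]
side or [202 145  32   3  52] [219.   146.15] [[0.2377 0.2612 0.098 ]] [[ 0.1133  0.8559 -0.1233]]
side or [302 186  17  16 198] [309.64 193.59] [[ 0.531 -0.072  0.098]] [[ 0.5308 -0.06    0.0923]]
side or [370 193  22  11 185] [380.76 198.37] [[ 0.711  -0.0916  0.098 ]] [[0.7299 0.0412 0.0333]]
side or [404 199  13   7  65] [410.09 201.94] [[ 0.7828 -0.1086  0.098 ]] [[ 0.7921 -0.0637  0.0758]]
side or [381 210  10   6  24] [386.46 212.92] [[ 0.7163 -0.1701  0.098 ]] [[0.7448 0.0107 0.0033]]
side or [380 230  11  15 125] [384.78 236.87] [[ 0.6995 -0.283   0.098 ]] [[ 0.7202 -0.1524  0.0215]]
```

View pics/c1.png

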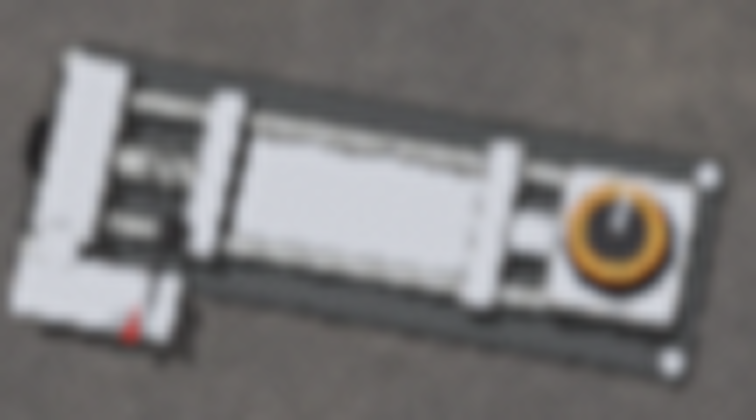

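```bash
cat > est.py <<'E'
from h import *
f=lambda l:(np.array(l,float)+.5)/7-.5+[203,176]
for nm,z,l in [('anvil ends',.048,[(227,92),(206,254)]),('jaw ends',.048,[(507,142),(481,304)]),('bolts',.012,[(708,178),(672,362)]),('knob',.098,[(618,235)]),('tip',.056,[(155,310)]),('mark',.056,[(132,312)]),('bed right edge?',.02,[(245,140),(236,250)])]:
    P=atz('top',f(l),z); print(nm,P.round(4)[:,:2].tolist(),P.mean(0).round(4)[:2])
    if len(l)==2: v=P[0]-P[1]; print('  len',np.hypot(*v[:2]),'yaw deg',np.degrees(np.arctan2(v[1],v[0])))
E
python3 est.py
python3 - <<'E'
from h import *
p=np.load('side0.npz'); print(dep('side',[(309,188),(310,189)],p['d']), atz('side',[(310,189)],.098))
# tester subpixel fit: model of case top outline vs blue in top+side via soft render
E
```

```text
anvil ends [[0.5961, 0.1319], [0.5263, 0.1377]] [0.5612 0.1348]
  len 0.07002625609859908 yaw deg -4.6879770731042845
jaw ends [[0.576, 0.0119], [0.5064, 0.0209]] [0.5412 0.0164]
  len 0.07017841009908969 yaw deg -7.418037012353494
bolts [[0.5669, -0.0738], [0.4856, -0.0593]] [ 0.5262 -0.0666]
  len 0.08256540398594917 yaw deg -10.084204098520132
knob [[0.5302, -0.0386]] [ 0.5302 -0.0386]
tip [[0.5015, 0.1562]] [0.5015 0.1562]
mark [[0.5005, 0.1657]] [0.5005 0.1657]
bed right edge? [[0.5799, 0.1286], [0.5315, 0.1304]] [0.5557 0.1295]
  len 0.048445730441386566 yaw deg -2.0999352078482993
[[ 0.52848667 -0.03272022  0.09542523]
 [ 0.5312571  -0.04000861  0.09599568]] [[ 0.53132134 -0.04429141  0.098     ]]
```

```bash
cat > ov.py <<'E'
from h import *
def M(x,y,a,P):
    a=np.radians(a);P=np.array(P,float)/1000
    return np.c_[x+np.cos(a)*P[:,0]-np.sin(a)*P[:,1], y+np.sin(a)*P[:,0]+np.cos(a)*P[:,1], P[:,2]]
def rect(x0,x1,y0,y1,z): return [(x0,y0,z),(x1,y0,z),(x1,y1,z),(x0,y1,z)]
th=np.linspace(0,2*np.pi,40)
C=(.551,.0773,-9.9); T=(.4886,-.3192,6.0)
cl=[rect(-50,50,-150,150,10),rect(-25,25,-56,56,20),[(-35,-53,48),(35,-53,48)],[(-35,52,48),(35,52,48)],[(20*np.cos(t),-118+20*np.sin(t),98) for t in th],[(20*np.cos(t),-118+20*np.sin(t),72) for t in th]]
te=[rect(-29,33,-48,48,17),rect(-29,33,-48,48,0),rect(-13,17,-26,14,29)]
def draw(n,src,roi,s,sets):
    p=np.load(src)['p'].astype(np.uint8)[:,:,::-1]; l,t,r,b=roi
    im=cv2.resize(p[t:b,l:r],None,fx=s,fy=s,interpolation=cv2.INTER_CUBIC)
    for pose,ls,col in sets:
        for q in ls:
            u=(proj(n,M(*pose,q))-[l,t]+.5)*s-.5
            cv2.polylines(im,[np.round(u).astype(int)],True,col,1)
    return im
if __name__=='__main__':
    a=draw('top','top0.npz',(203,176,311,236),7,[(C,cl,(0,200,0))])
    b=draw('top','top0.npz',(363,209,409,247),5,[(T,te,(0,255,255))])
    c=draw('side','side0.npz',(280,160,345,235),3,[(C,cl,(0,200,0))])
    d=draw('side','side0.npz',(265,258,312,302),5,[(T,te,(0,255,255))])
    W=np.zeros((600,800,3),np.uint8)
    W[:420,:756]=a; h=0
    x=0
    for i in (b,d): 
        W[600-min(180,i.shape[0]):,x:x+i.shape[1]]=i[:180]; x+=i.shape[1]+5
    W[375:600,x:x+195]=c
    cv2.imwrite('pics/ov1.png',W)
E
python3 ov.py
```

```text
(no output)
```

View pics/ov1.png

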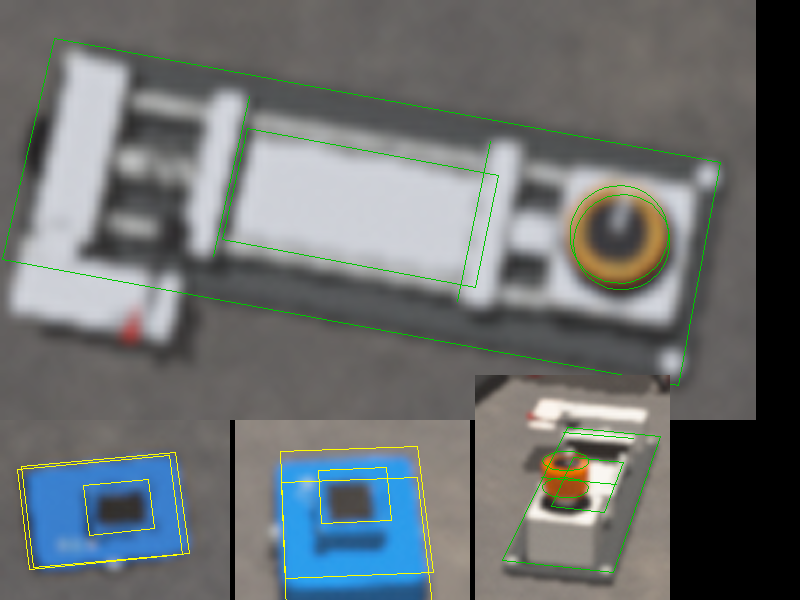

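The model overlay agrees with the clamp and the large tester. Now I'll move over the tester.

Emit:
move_arm([
  {"tx":1.65,"ty":-4.12,"tz":-0.6,"az":-3.3},
  {"tx":1.65,"ty":-4.12,"tz":-0.6,"az":-3.3},
  {"tx":1.65,"ty":-4.12,"tz":-0.6,"az":-3.3},
  {"tx":1.65,"ty":-4.12,"tz":-0.6,"az":-3.3},
  {"tx":1.65,"ty":-4.12,"tz":-0.6,"az":-3.3},
  {"tx":1.65,"ty":-4.12,"tz":-0.6,"az":-3.3},
  {"tx":1.65,"ty":-4.12,"tz":-0.6,"az":-3.3},
  {"tx":1.65,"ty":-4.12,"tz":-0.6,"az":-3.3},
  {"tx":1.65,"ty":-4.12,"tz":-0.6,"az":-3.3},
  {"tx":1.65,"ty":-4.12,"tz":-0.6,"az":-3.3},
])

```text
schema error: expected keys tx, ty, tz, ax, ay, az, jaw
```

Emit:
move_arm([
  {"tx":1.65,"ty":-4.12,"tz":-0.6,"az":-3.3},
  {"tx":1.65,"ty":-4.12,"tz":-0.6,"az":-3.3},
  {"tx":1.65,"ty":-4.12,"tz":-0.6,"az":-3.3},
  {"tx":1.65,"ty":-4.12,"tz":-0.6,"az":-3.3},
  {"tx":1.65,"ty":-4.12,"tz":-0.6,"az":-3.3},
  {"tx":1.65,"ty":-4.12,"tz":-0.6,"az":-3.3},
  {"tx":1.65,"ty":-4.12,"tz":-0.6,"az":-3.3},
  {"tx":1.65,"ty":-4.12,"tz":-0.6,"az":-3.3},
  {"tx":1.65,"ty":-4.12,"tz":-0.6,"az":-3.3},
  {"tx":1.65,"ty":-4.12,"tz":-0.6,"az":-3.3},
])

```text
schema error: expected keys tx, ty, tz, ax, ay, az, jaw
```

All the keys are required, so I'll send full rows.

Emit:
move_arm([
  {"tx":1.65,"ty":-4.12,"tz":-0.6,"ax":0,"ay":0,"az":-3.3,"jaw":1},
  {"tx":1.65,"ty":-4.12,"tz":-0.6,"ax":0,"ay":0,"az":-3.3,"jaw":1},
  {"tx":1.65,"ty":-4.12,"tz":-0.6,"ax":0,"ay":0,"az":-3.3,"jaw":1},
  {"tx":1.65,"ty":-4.12,"tz":-0.6,"ax":0,"ay":0,"az":-3.3,"jaw":1},
  {"tx":1.65,"ty":-4.12,"tz":-0.6,"ax":0,"ay":0,"az":-3.3,"jaw":1},
  {"tx":1.65,"ty":-4.12,"tz":-0.6,"ax":0,"ay":0,"az":-3.3,"jaw":1},
  {"tx":1.65,"ty":-4.12,"tz":-0.6,"ax":0,"ay":0,"az":-3.3,"jaw":1},
  {"tx":1.65,"ty":-4.12,"tz":-0.6,"ax":0,"ay":0,"az":-3.3,"jaw":1},
  {"tx":1.65,"ty":-4.12,"tz":-0.6,"ax":0,"ay":0,"az":-3.3,"jaw":1},
  {"tx":1.65,"ty":-4.12,"tz":-0.6,"ax":0,"ay":0,"az":-3.3,"jaw":1},
])

```text
t: 3.15
eef_pos: [0.325, 0.0867, 0.1854]
ee_rot: [0.429, 0.903, 0.0, 0.0]
force: [0.4, 0.6, -0.8]
gripper_width: 0.997
```

Emit:
move_arm([
  {"tx":1.65,"ty":-4.12,"tz":-0.6,"ax":0,"ay":0,"az":-3.3,"jaw":0.65},
  {"tx":1.65,"ty":-4.12,"tz":-0.6,"ax":0,"ay":0,"az":-3.3,"jaw":0.65},
  {"tx":1.65,"ty":-4.12,"tz":-0.6,"ax":0,"ay":0,"az":-3.3,"jaw":0.65},
  {"tx":1.65,"ty":-4.12,"tz":-0.6,"ax":0,"ay":0,"az":-3.3,"jaw":0.65},
  {"tx":1.65,"ty":-4.12,"tz":-0.6,"ax":0,"ay":0,"az":-3.3,"jaw":0.65},
  {"tx":1.65,"ty":-4.12,"tz":-0.6,"ax":0,"ay":0,"az":-3.3,"jaw":0.65},
  {"tx":1.65,"ty":-4.12,"tz":-0.6,"ax":0,"ay":0,"az":-3.3,"jaw":0.65},
  {"tx":1.65,"ty":-4.12,"tz":-0.6,"ax":0,"ay":0,"az":-3.3,"jaw":0.65},
  {"tx":1.65,"ty":-4.12,"tz":-0.6,"ax":0,"ay":0,"az":-3.3,"jaw":0.65},
  {"tx":1.65,"ty":-4.12,"tz":-0.6,"ax":0,"ay":0,"az":-3.3,"jaw":0.65},
])

```text
t: 4.4
eef_pos: [0.49, -0.3253, 0.1251]
ee_rot: [0.668, 0.744, 0.0, 0.0]
force: [1.2, 0.1, 0.5]
gripper_width: 0.646
```

Emit:
move_arm([
  {"tx":0,"ty":0.1,"tz":-2.5,"ax":0,"ay":0,"az":0,"jaw":0.6},
  {"tx":0,"ty":0,"tz":-2.5,"ax":0,"ay":0,"az":0,"jaw":0.6},
  {"tx":0,"ty":0,"tz":-2,"ax":0,"ay":0,"az":0,"jaw":0.6},
  {"tx":0,"ty":0,"tz":-1.2,"ax":0,"ay":0,"az":0,"jaw":0.6},
  {"tx":0,"ty":0,"tz":-0.7,"ax":0,"ay":0,"az":0,"jaw":0.6},
  {"tx":0,"ty":0,"tz":-0.2,"ax":0,"ay":0,"az":0,"jaw":0.6},
  {"tx":0,"ty":0,"tz":0,"ax":0,"ay":0,"az":0,"jaw":0.6},
])

```text
t: 5.28
eef_pos: [0.4898, -0.323, 0.0347]
ee_rot: [0.667, 0.745, -0.0, 0.0]
force: [-0.3, 0.1, -1.0]
gripper_width: 0.6
```

Close slowly, then check the force and opening (expecting about 30/85 = 0.35).

Emit:
move_arm([
  {"tx":0,"ty":0,"tz":0,"ax":0,"ay":0,"az":0,"jaw":0.5},
  {"tx":0,"ty":0,"tz":0,"ax":0,"ay":0,"az":0,"jaw":0.45},
  {"tx":0,"ty":0,"tz":0,"ax":0,"ay":0,"az":0,"jaw":0.4},
  {"tx":0,"ty":0,"tz":0,"ax":0,"ay":0,"az":0,"jaw":0.36},
  {"tx":0,"ty":0,"tz":0,"ax":0,"ay":0,"az":0,"jaw":0.33},
  {"tx":0,"ty":0,"tz":0,"ax":0,"ay":0,"az":0,"jaw":0.2},
  {"tx":0,"ty":0,"tz":0,"ax":0,"ay":0,"az":0,"jaw":0.2},
  {"tx":0,"ty":0,"tz":0,"ax":0,"ay":0,"az":0,"jaw":0.2},
])

```text
t: 6.28
eef_pos: [0.4897, -0.323, 0.0347]
ee_rot: [0.667, 0.745, -0.0, 0.0]
force: [-1.1, 0.7, 6.0]
gripper_width: 0.328
```

Emit:
move_arm([
  {"tx":0,"ty":0,"tz":0.5,"ax":0,"ay":0,"az":0,"jaw":0.2},
  {"tx":0,"ty":0,"tz":1,"ax":0,"ay":0,"az":0,"jaw":0.2},
  {"tx":0,"ty":0,"tz":2,"ax":0,"ay":0,"az":0,"jaw":0.2},
  {"tx":0,"ty":0,"tz":3,"ax":0,"ay":0,"az":0,"jaw":0.2},
  {"tx":0,"ty":0,"tz":3,"ax":0,"ay":0,"az":0,"jaw":0.2},
  {"tx":0,"ty":0,"tz":2.5,"ax":0,"ay":0,"az":0,"jaw":0.2},
  {"tx":0,"ty":0,"tz":1.5,"ax":0,"ay":0,"az":0,"jaw":0.2},
  {"tx":0,"ty":0,"tz":0,"ax":0,"ay":0,"az":0,"jaw":0.2},
])

```text
t: 7.28
eef_pos: [0.4898, -0.323, 0.17]
ee_rot: [0.667, 0.745, -0.0, 0.001]
force: [-0.7, 0.2, -1.5]
gripper_width: 0.324
```

```bash
python3 - <<'E'
from h import *
s=env.read_state();print(s['eef_pos'],s['force'],s['ft_torque'],s['gripper_width'])
a,da=snap('top');b,_=snap('side')
A=cv2.resize(a[190:270,340:440],None,fx=4,fy=4,interpolation=2);B=cv2.resize(b[195:295,250:350],None,fx=4,fy=4,interpolation=2)
W=np.zeros((400,800,3),np.uint8);W[:320,:400]=A;W[:,400:]=B
cv2.imwrite('pics/held.png',W[:,:,::-1])
E
```

```text
[ 0.48975597 -0.32302457  0.17004941] [-0.72134703  0.24053132 -1.5131921 ] [ 0.02759452 -0.08305266 -0.01084776] 0.32447699160787125
```

View pics/held.png

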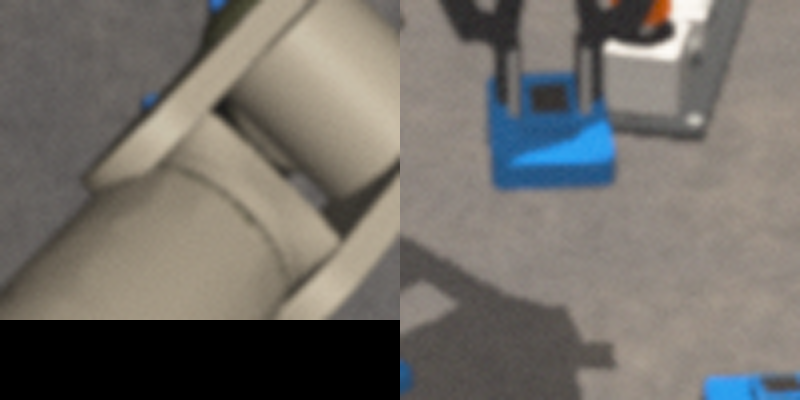

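The side picture shows the tester held level in the jaws, at about (550,130) in the right-hand panel. Carrying it over the bed.

Emit:
move_arm([
  {"tx":0.6,"ty":2.5,"tz":0,"ax":0,"ay":0,"az":-1.6,"jaw":0.2},
  {"tx":0.6,"ty":4,"tz":0,"ax":0,"ay":0,"az":-1.6,"jaw":0.2},
  {"tx":0.6,"ty":4.5,"tz":0,"ax":0,"ay":0,"az":-1.6,"jaw":0.2},
  {"tx":0.6,"ty":4.5,"tz":0,"ax":0,"ay":0,"az":-1.6,"jaw":0.2},
  {"tx":0.6,"ty":4.5,"tz":0,"ax":0,"ay":0,"az":-1.6,"jaw":0.2},
  {"tx":0.6,"ty":4.5,"tz":0,"ax":0,"ay":0,"az":-1.6,"jaw":0.2},
  {"tx":0.6,"ty":4.5,"tz":0,"ax":0,"ay":0,"az":-1.6,"jaw":0.2},
  {"tx":0.6,"ty":4.5,"tz":0,"ax":0,"ay":0,"az":-1.6,"jaw":0.2},
  {"tx":0.6,"ty":4,"tz":0,"ax":0,"ay":0,"az":-1.6,"jaw":0.2},
  {"tx":0.68,"ty":2.28,"tz":0,"ax":0,"ay":0,"az":-1.7,"jaw":0.2},
])

```text
t: 8.62
eef_pos: [0.5499, 0.0769, 0.1681]
ee_rot: [0.765, 0.644, -0.001, -0.001]
force: [0.6, -1.2, -0.9]
gripper_width: 0.33
```

Emit:
move_arm([
  {"tx":0,"ty":0,"tz":-2,"ax":0,"ay":0,"az":0,"jaw":0.2},
  {"tx":0,"ty":0,"tz":-2.5,"ax":0,"ay":0,"az":0,"jaw":0.2},
  {"tx":0,"ty":0,"tz":-2,"ax":0,"ay":0,"az":0,"jaw":0.2},
  {"tx":0,"ty":0,"tz":-1,"ax":0,"ay":0,"az":0,"jaw":0.2},
  {"tx":0,"ty":0,"tz":0,"ax":0,"ay":0,"az":0,"jaw":0.2},
])

```text
t: 9.25
eef_pos: [0.55, 0.075, 0.0936]
ee_rot: [0.765, 0.644, -0.001, -0.001]
force: [-0.5, -0.5, -1.4]
gripper_width: 0.329
```

```bash
python3 - <<'E'
from h import *
s=env.read_state();print(s['eef_pos'],s['force'])
a,da=snap('top');b,_=snap('side')
A=cv2.resize(a[165:245,200:320],None,fx=4,fy=4,interpolation=2);B=cv2.resize(b[155:235,270:350],None,fx=4,fy=4,interpolation=2)
W=np.zeros((320,800,3),np.uint8);W[:320,:480]=A;W[:,480:]=B
cv2.imwrite('pics/over.png',W[:,:,::-1])
E
```

```text
[0.54999833 0.07497735 0.09355881] [-0.50245628 -0.49923486 -1.42726141]
```

View pics/over.png

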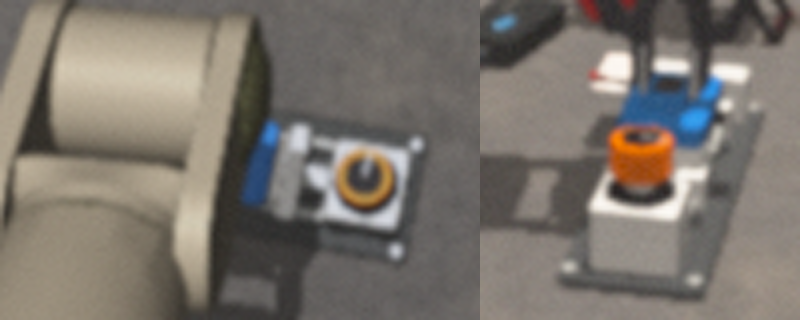

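```bash
python3 - <<'E'
from h import *
p,_=avg('top',4)
r,b=p[...,0],p[...,2]
ys=range(196,216)
a=np.radians(-9.9);c=np.array([.551,.0773])
for y in ys:
    row=(b-r)[y,258:275]
    if row.max()>40:
        # last crossing at half of max
        h=row.max()/2; i=np.where(row>h)[0][-1]
        u=258+i+(row[i]-h)/(row[i]-row[i+1])
        for z in(.059,):
            P=atz('top',[(u,y)],z)[0][:2]-c
            print(y,round(u,2),row.max().round(), (np.cos(a)*P+np.sin(a)*np.array([P[1],-P[0]])).round(4))
E
```

```text
196 269.25 127.0 [ 0.0307 -0.0448]
197 269.31 142.0 [ 0.0278 -0.0456]
198 269.08 146.0 [ 0.0247 -0.0455]
199 268.77 146.0 [ 0.0216 -0.0452]
200 268.61 136.0 [ 0.0186 -0.0454]
201 268.5 111.0 [ 0.0156 -0.0456]
202 268.33 79.0 [ 0.0126 -0.0458]
203 267.92 71.0 [ 0.0095 -0.0452]
204 267.61 72.0 [ 0.0064 -0.0449]
205 267.45 73.0 [ 0.0034 -0.045 ]
206 267.35 73.0 [ 0.0004 -0.0453]
207 267.22 73.0 [-0.0026 -0.0455]
208 266.95 74.0 [-0.0056 -0.0454]
209 266.61 73.0 [-0.0087 -0.045 ]
210 266.43 74.0 [-0.0117 -0.0451]
211 266.32 74.0 [-0.0147 -0.0453]
212 266.19 74.0 [-0.0177 -0.0456]
213 265.86 74.0 [-0.0207 -0.0452]
214 265.53 69.0 [-0.0238 -0.0449]
215 265.2 46.0 [-0.0269 -0.0445]
```

Emit:
move_arm([
  {"tx":-0.1,"ty":-0.27,"tz":0,"ax":0,"ay":0,"az":0,"jaw":0.2},
  {"tx":0,"ty":0,"tz":-1,"ax":0,"ay":0,"az":0,"jaw":0.2},
  {"tx":0,"ty":0,"tz":-1,"ax":0,"ay":0,"az":0,"jaw":0.2},
  {"tx":0,"ty":0,"tz":-1,"ax":0,"ay":0,"az":0,"jaw":0.2},
  {"tx":0,"ty":0,"tz":-0.5,"ax":0,"ay":0,"az":0,"jaw":0.2},
  {"tx":0,"ty":0,"tz":0,"ax":0,"ay":0,"az":0,"jaw":0.2},
])

```text
t: 10.3
eef_pos: [0.5492, 0.0723, 0.0589]
ee_rot: [0.765, 0.644, -0.0, -0.0]
force: [0.9, -0.7, -0.6]
gripper_width: 0.327
```

Emit:
move_arm([
  {"tx":0,"ty":0,"tz":-0.15,"ax":0,"ay":0,"az":0,"jaw":0.2},
  {"tx":0,"ty":0,"tz":-0.15,"ax":0,"ay":0,"az":0,"jaw":0.2},
  {"tx":0,"ty":0,"tz":0,"ax":0,"ay":0,"az":0,"jaw":0.2},
])

```text
t: 10.68
eef_pos: [0.5494, 0.0723, 0.0563]
ee_rot: [0.765, 0.644, 0.0, 0.0]
force: [0.2, 0.4, -1.1]
gripper_width: 0.33
```

Emit:
move_arm([
  {"tx":0,"ty":0,"tz":-0.1,"ax":0,"ay":0,"az":0,"jaw":0.2},
  {"tx":0,"ty":0,"tz":0,"ax":0,"ay":0,"az":0,"jaw":0.2},
])

```text
t: 10.92
eef_pos: [0.5493, 0.0723, 0.0552]
ee_rot: [0.765, 0.644, -0.0, -0.0]
force: [1.4, -0.1, -1.0]
gripper_width: 0.331
```

Emit:
move_arm([
  {"tx":0,"ty":0,"tz":-0.05,"ax":0,"ay":0,"az":0,"jaw":0.2},
  {"tx":0,"ty":0,"tz":0,"ax":0,"ay":0,"az":0,"jaw":0.2},
])

```text
t: 11.18
eef_pos: [0.5493, 0.0723, 0.0547]
ee_rot: [0.765, 0.644, -0.0, -0.0]
force: [-0.9, -0.3, -1.1]
gripper_width: 0.327
```

Emit:
move_arm([
  {"tx":0,"ty":0,"tz":-0.05,"ax":0,"ay":0,"az":0,"jaw":0.2},
  {"tx":0,"ty":0,"tz":0,"ax":0,"ay":0,"az":0,"jaw":0.2},
])

```text
t: 11.42
eef_pos: [0.5494, 0.0723, 0.0547]
ee_rot: [0.765, 0.644, 0.0, 0.0]
force: [-2.0, -0.1, 4.7]
gripper_width: 0.332
```

Emit:
move_arm([
  {"tx":0,"ty":0,"tz":0,"ax":0,"ay":0,"az":0,"jaw":0.36},
  {"tx":0,"ty":0,"tz":0,"ax":0,"ay":0,"az":0,"jaw":0.42},
  {"tx":0,"ty":0,"tz":0,"ax":0,"ay":0,"az":0,"jaw":0.5},
  {"tx":0,"ty":0,"tz":0,"ax":0,"ay":0,"az":0,"jaw":0.58},
  {"tx":0,"ty":0,"tz":0,"ax":0,"ay":0,"az":0,"jaw":0.6},
  {"tx":0,"ty":0,"tz":1,"ax":0,"ay":0,"az":0,"jaw":0.6},
  {"tx":0,"ty":0,"tz":3,"ax":0,"ay":0,"az":0,"jaw":0.6},
  {"tx":0,"ty":0,"tz":4,"ax":0,"ay":0,"az":0,"jaw":0.6},
  {"tx":0,"ty":0,"tz":5,"ax":0,"ay":0,"az":0,"jaw":0.6},
  {"tx":0,"ty":0,"tz":4,"ax":0,"ay":0,"az":0,"jaw":0.6},
])

```text
t: 12.68
eef_pos: [0.5494, 0.0723, 0.2272]
ee_rot: [0.765, 0.644, 0.001, 0.001]
force: [0.7, 0.5, 0.2]
gripper_width: 0.597
```

Emit:
move_arm([
  {"tx":-0.2,"ty":-1.1,"tz":0,"ax":0,"ay":0,"az":10,"jaw":0.8},
  {"tx":-0.2,"ty":-1.1,"tz":0,"ax":0,"ay":0,"az":10,"jaw":0.8},
  {"tx":-0.2,"ty":-1.1,"tz":0,"ax":0,"ay":0,"az":10,"jaw":0.8},
  {"tx":-0.2,"ty":-1.1,"tz":0,"ax":0,"ay":0,"az":10,"jaw":0.8},
  {"tx":-0.2,"ty":-1.1,"tz":0,"ax":0,"ay":0,"az":10,"jaw":0.8},
  {"tx":-0.2,"ty":-1.1,"tz":0,"ax":0,"ay":0,"az":10,"jaw":0.8},
  {"tx":-0.2,"ty":-1.1,"tz":0,"ax":0,"ay":0,"az":10,"jaw":0.8},
  {"tx":-0.2,"ty":-1.1,"tz":0,"ax":0,"ay":0,"az":10,"jaw":0.8},
  {"tx":-0.2,"ty":-1.1,"tz":0,"ax":0,"ay":0,"az":10,"jaw":0.8},
  {"tx":-0.14,"ty":-1.2,"tz":0,"ax":0,"ay":0,"az":10,"jaw":0.8},
])

```text
t: 13.92
eef_pos: [0.5298, -0.039, 0.2251]
ee_rot: [-0.005, 1.0, -0.0, 0.0]
force: [0.5, -0.3, 0.7]
gripper_width: 0.799
```

Emit:
move_arm([
  {"tx":0,"ty":0,"tz":-3,"ax":0,"ay":0,"az":10,"jaw":0.8},
  {"tx":0,"ty":0,"tz":-3,"ax":0,"ay":0,"az":10,"jaw":0.8},
  {"tx":0,"ty":0,"tz":-2,"ax":0,"ay":0,"az":0,"jaw":0.8},
  {"tx":0,"ty":0,"tz":0,"ax":0,"ay":0,"az":0,"jaw":0.8},
])

```text
t: 14.42
eef_pos: [0.5295, -0.0386, 0.1439]
ee_rot: [-0.175, 0.985, 0.0, -0.001]
force: [0.6, 0.1, -0.2]
gripper_width: 0.795
```

```bash
python3 - <<'E'
from h import *
s=env.read_state();print(s['eef_pos'],s['ee_rot'],s['joint_positions'],s['force'])
a,da=avg('top',4);b,_=avg('side',4);np.savez('top1.npz',p=a)
A=cv2.resize(a[170:240,200:310].astype(np.uint8),None,fx=5,fy=5,interpolation=2)
B=cv2.resize(b[155:225,280:330].astype(np.uint8),None,fx=5,fy=5,interpolation=2)
W=np.zeros((350,800,3),np.uint8);W[:,:550]=A;W[:,550:]=B
cv2.imwrite('pics/knob.png',W[:,:,::-1])
E
```

```text
[ 0.52945994 -0.03857567  0.1438959 ] [-1.75341334e-01  9.84507204e-01  4.50095925e-04 -8.82697679e-04] [-2.93600046e-01  4.27884377e-01  1.61482075e+00  3.75870132e-06
  1.10086918e+00 -2.21690318e+00] [ 0.64531921  0.05445592 -0.17502775]
```

View pics/knob.png

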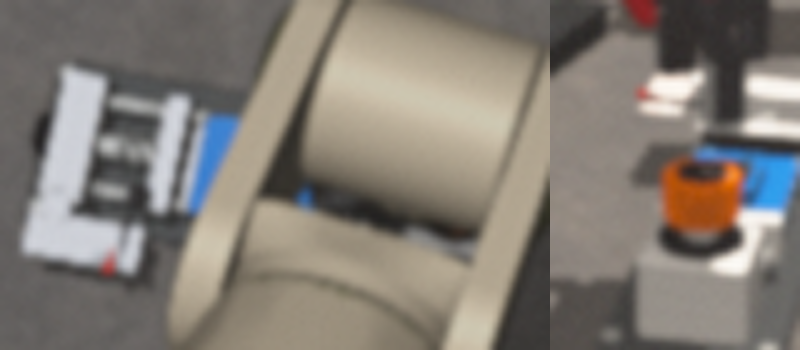

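The top picture shows the tester on the bed, with the pointer near (128,235) and the red mark near (108,262), both still visible. Going down to the knob.

Emit:
move_arm([
  {"tx":0,"ty":0,"tz":-2,"ax":0,"ay":0,"az":0,"jaw":0.8},
  {"tx":0,"ty":0,"tz":-2,"ax":0,"ay":0,"az":0,"jaw":0.8},
  {"tx":0,"ty":0,"tz":-1.2,"ax":0,"ay":0,"az":0,"jaw":0.8},
  {"tx":0,"ty":0,"tz":-0.4,"ax":0,"ay":0,"az":0,"jaw":0.7},
  {"tx":0,"ty":0,"tz":0,"ax":0,"ay":0,"az":0,"jaw":0.6},
  {"tx":0,"ty":0,"tz":0,"ax":0,"ay":0,"az":0,"jaw":0.56},
  {"tx":0,"ty":0,"tz":0,"ax":0,"ay":0,"az":0,"jaw":0.55},
])

```text
t: 15.7
eef_pos: [0.5302, -0.0388, 0.0887]
ee_rot: [-0.175, 0.984, -0.0, 0.0]
force: [-0.1, 0.6, 0.2]
gripper_width: 0.553
```

Emit:
move_arm([
  {"tx":0,"ty":0,"tz":0,"ax":0,"ay":0,"az":0,"jaw":0.54},
  {"tx":0,"ty":0,"tz":0,"ax":0,"ay":0,"az":0,"jaw":0.53},
])

```text
t: 15.95
eef_pos: [0.53, -0.0387, 0.0884]
ee_rot: [-0.175, 0.984, -0.0, 0.0]
force: [0.1, 0.1, -0.3]
gripper_width: 0.529
```

Emit:
move_arm([
  {"tx":0,"ty":0,"tz":0,"ax":0,"ay":0,"az":0,"jaw":0.52},
  {"tx":0,"ty":0,"tz":0,"ax":0,"ay":0,"az":0,"jaw":0.52},
])

```text
t: 16.2
eef_pos: [0.53, -0.0387, 0.0883]
ee_rot: [-0.175, 0.984, -0.0, 0.0]
force: [0.1, 0.8, 0.0]
gripper_width: 0.523
```

Emit:
move_arm([
  {"tx":0,"ty":0,"tz":0,"ax":0,"ay":0,"az":0,"jaw":0.51},
  {"tx":0,"ty":0,"tz":0,"ax":0,"ay":0,"az":0,"jaw":0.51},
])

```text
t: 16.45
eef_pos: [0.53, -0.0387, 0.0883]
ee_rot: [-0.175, 0.984, 0.0, -0.0]
force: [-0.5, -0.0, -0.2]
gripper_width: 0.512
```

Emit:
move_arm([
  {"tx":0,"ty":0,"tz":0,"ax":0,"ay":0,"az":0,"jaw":0.505},
  {"tx":0,"ty":0,"tz":0,"ax":0,"ay":0,"az":0,"jaw":0.505},
])

```text
t: 16.7
eef_pos: [0.53, -0.0387, 0.0883]
ee_rot: [-0.175, 0.984, -0.0, 0.0]
force: [-0.3, -0.2, -0.0]
gripper_width: 0.504
```

Emit:
move_arm([
  {"tx":0,"ty":0,"tz":0,"ax":0,"ay":0,"az":0,"jaw":0.5},
  {"tx":0,"ty":0,"tz":0,"ax":0,"ay":0,"az":0,"jaw":0.5},
])

```text
t: 16.95
eef_pos: [0.53, -0.0387, 0.0883]
ee_rot: [-0.175, 0.984, -0.0, -0.0]
force: [0.0, 0.0, -0.4]
gripper_width: 0.5
```

Emit:
move_arm([
  {"tx":0,"ty":0,"tz":0,"ax":0,"ay":0,"az":0,"jaw":0.495},
  {"tx":0,"ty":0,"tz":0,"ax":0,"ay":0,"az":0,"jaw":0.495},
])

```text
t: 17.2
eef_pos: [0.53, -0.0387, 0.0883]
ee_rot: [-0.175, 0.984, 0.0, -0.0]
force: [0.4, -0.0, -0.2]
gripper_width: 0.497
```

Emit:
move_arm([
  {"tx":0,"ty":0,"tz":0,"ax":0,"ay":0,"az":0,"jaw":0.49},
  {"tx":0,"ty":0,"tz":0,"ax":0,"ay":0,"az":0,"jaw":0.49},
])

```text
t: 17.45
eef_pos: [0.5299, -0.0387, 0.0883]
ee_rot: [-0.175, 0.984, 0.0, -0.0]
force: [-0.1, -0.8, -0.5]
gripper_width: 0.491
```

Emit:
move_arm([
  {"tx":0,"ty":0,"tz":0,"ax":0,"ay":0,"az":0,"jaw":0.485},
  {"tx":0,"ty":0,"tz":0,"ax":0,"ay":0,"az":0,"jaw":0.485},
])

```text
t: 17.7
eef_pos: [0.53, -0.0387, 0.0883]
ee_rot: [-0.175, 0.984, -0.0, 0.0]
force: [-0.1, -0.1, 0.5]
gripper_width: 0.49
```

Emit:
move_arm([
  {"tx":0,"ty":0,"tz":0,"ax":0,"ay":0,"az":0,"jaw":0.48},
  {"tx":0,"ty":0,"tz":0,"ax":0,"ay":0,"az":0,"jaw":0.48},
])

```text
t: 17.95
eef_pos: [0.53, -0.0388, 0.0883]
ee_rot: [-0.175, 0.984, -0.0, -0.0]
force: [0.7, 0.2, 0.8]
gripper_width: 0.483
```

Emit:
move_arm([
  {"tx":0,"ty":0,"tz":0,"ax":0,"ay":0,"az":0,"jaw":0.477},
  {"tx":0,"ty":0,"tz":0,"ax":0,"ay":0,"az":0,"jaw":0.475},
])

```text
t: 18.2
eef_pos: [0.53, -0.0388, 0.0883]
ee_rot: [-0.175, 0.984, -0.0, 0.0]
force: [0.1, -1.1, 0.7]
gripper_width: 0.477
```

Emit:
move_arm([
  {"tx":0,"ty":0,"tz":0,"ax":0,"ay":0,"az":0,"jaw":0.47},
  {"tx":0,"ty":0,"tz":0,"ax":0,"ay":0,"az":0,"jaw":0.47},
])

```text
t: 18.45
eef_pos: [0.5301, -0.0389, 0.0884]
ee_rot: [-0.175, 0.984, -0.0, 0.0]
force: [0.5, -2.2, 0.2]
gripper_width: 0.471
```

Emit:
move_arm([
  {"tx":0,"ty":0,"tz":0,"ax":0,"ay":0,"az":0,"jaw":0.465},
  {"tx":0,"ty":0,"tz":0,"ax":0,"ay":0,"az":0,"jaw":0.465},
])

```text
t: 18.7
eef_pos: [0.5301, -0.0389, 0.0884]
ee_rot: [-0.175, 0.984, -0.0, 0.0]
force: [0.3, -3.4, 3.0]
gripper_width: 0.469
```

Emit:
move_arm([
  {"tx":0,"ty":0,"tz":0,"ax":0,"ay":0,"az":0,"jaw":0.46},
  {"tx":0,"ty":0,"tz":0,"ax":0,"ay":0,"az":0,"jaw":0.46},
])

```text
t: 18.95
eef_pos: [0.5301, -0.0389, 0.0885]
ee_rot: [-0.175, 0.984, -0.0, 0.0]
force: [1.0, -3.7, 2.7]
gripper_width: 0.46
```

Emit:
move_arm([
  {"tx":0.01,"ty":-0.03,"tz":0,"ax":0,"ay":0,"az":0,"jaw":0.46},
  {"tx":0,"ty":0,"tz":0,"ax":0,"ay":0,"az":0,"jaw":0.46},
])

```text
t: 19.2
eef_pos: [0.5302, -0.039, 0.0884]
ee_rot: [-0.175, 0.984, 0.0, 0.0]
force: [0.1, -2.5, 4.5]
gripper_width: 0.463
```

Emit:
move_arm([
  {"tx":0,"ty":0,"tz":0,"ax":0,"ay":0,"az":0,"jaw":0.45},
  {"tx":0,"ty":0,"tz":0,"ax":0,"ay":0,"az":0,"jaw":0.45},
])

```text
t: 19.45
eef_pos: [0.5302, -0.039, 0.0885]
ee_rot: [-0.175, 0.984, -0.0, 0.0]
force: [0.0, -1.8, 5.5]
gripper_width: 0.457
```

Emit:
move_arm([
  {"tx":0.01,"ty":-0.02,"tz":0.03,"ax":0,"ay":0,"az":0,"jaw":0.44},
  {"tx":0,"ty":0,"tz":0,"ax":0,"ay":0,"az":0,"jaw":0.42},
  {"tx":0,"ty":0,"tz":0,"ax":0,"ay":0,"az":0,"jaw":0.35},
])

```text
t: 19.82
eef_pos: [0.5302, -0.0391, 0.0888]
ee_rot: [-0.175, 0.984, 0.0, 0.0]
force: [-0.7, -1.7, 5.5]
gripper_width: 0.444
```

Emit:
move_arm([
  {"tx":0,"ty":0,"tz":0,"ax":0,"ay":0,"az":-4,"jaw":0.3},
  {"tx":0,"ty":0,"tz":0,"ax":0,"ay":0,"az":-4,"jaw":0.3},
  {"tx":0,"ty":0,"tz":0,"ax":0,"ay":0,"az":-4,"jaw":0.3},
])

```text
t: 20.2
eef_pos: [0.5301, -0.0389, 0.0887]
ee_rot: [-0.071, 0.998, 0.0, -0.0]
force: [0.4, -0.3, 6.2]
gripper_width: 0.447
```

Emit:
move_arm([
  {"tx":0,"ty":0,"tz":0,"ax":0,"ay":0,"az":-6,"jaw":0.3},
  {"tx":0,"ty":0,"tz":0,"ax":0,"ay":0,"az":-6,"jaw":0.3},
  {"tx":0,"ty":0,"tz":0,"ax":0,"ay":0,"az":-6,"jaw":0.3},
  {"tx":0,"ty":0,"tz":0,"ax":0,"ay":0,"az":-2,"jaw":0.3},
])

```text
t: 20.7
eef_pos: [0.5301, -0.0385, 0.0887]
ee_rot: [0.104, 0.995, 0.001, -0.0]
force: [-0.8, 2.4, 6.1]
gripper_width: 0.448
```

Emit:
move_arm([
  {"tx":0,"ty":0,"tz":0,"ax":0,"ay":0,"az":-6,"jaw":0.3},
  {"tx":0,"ty":0,"tz":0,"ax":0,"ay":0,"az":-6,"jaw":0.3},
  {"tx":0,"ty":0,"tz":0,"ax":0,"ay":0,"az":-2,"jaw":0.3},
])

```text
t: 21.08
eef_pos: [0.5302, -0.0382, 0.0887]
ee_rot: [0.224, 0.975, 0.001, -0.0]
force: [0.7, 3.8, 5.6]
gripper_width: 0.452
```

Emit:
move_arm([
  {"tx":0,"ty":0.04,"tz":0,"ax":0,"ay":0,"az":0,"jaw":0.3},
  {"tx":0,"ty":0,"tz":0,"ax":0,"ay":0,"az":0,"jaw":0.3},
])

```text
t: 21.32
eef_pos: [0.5302, -0.0381, 0.0887]
ee_rot: [0.223, 0.975, 0.001, -0.0]
force: [0.0, 3.2, 5.8]
gripper_width: 0.447
```

Emit:
move_arm([
  {"tx":0,"ty":0.04,"tz":0,"ax":0,"ay":0,"az":0,"jaw":0.3},
  {"tx":0,"ty":0,"tz":0,"ax":0,"ay":0,"az":0,"jaw":0.3},
])

```text
t: 21.58
eef_pos: [0.5302, -0.0379, 0.0888]
ee_rot: [0.223, 0.975, 0.0, 0.0]
force: [0.5, 0.7, 5.8]
gripper_width: 0.448
```

```bash
python3 - <<'E'
from h import *
for _ in range(6):
    s=env.read_state();print(s['eef_pos'].round(5),s['force'].round(2),s['ft_torque'].round(3)); env.grab_frame('top')
E
```

```text
[ 0.53023 -0.03794  0.08875] [0.46 0.73 5.85] [ 0.101 -0.058 -0.031]
[ 0.53022 -0.03795  0.08872] [0.29 0.97 5.2 ] [ 0.113 -0.012 -0.021]
[ 0.53022 -0.03793  0.08873] [-0.38  1.56  5.94] [ 0.129 -0.116 -0.1  ]
[ 0.53022 -0.03792  0.08873] [0.06 0.51 6.05] [ 0.139 -0.085  0.047]
[ 0.53021 -0.03792  0.08873] [-0.07  0.62  6.07] [ 0.117 -0.075 -0.003]
[ 0.5302  -0.03791  0.08871] [-0.05  0.82  5.39] [ 0.082 -0.061  0.007]
```

Emit:
move_arm([
  {"tx":0.008,"ty":0.012,"tz":0,"ax":0,"ay":0,"az":-5.7,"jaw":0.3},
  {"tx":0.009,"ty":0.012,"tz":0,"ax":0,"ay":0,"az":-5.7,"jaw":0.3},
  {"tx":0.01,"ty":0.01,"tz":0,"ax":0,"ay":0,"az":-5.7,"jaw":0.3},
  {"tx":0.01,"ty":0.01,"tz":0,"ax":0,"ay":0,"az":-5.7,"jaw":0.3},
  {"tx":0.011,"ty":0.008,"tz":0,"ax":0,"ay":0,"az":-5.7,"jaw":0.3},
  {"tx":0.012,"ty":0.008,"tz":0,"ax":0,"ay":0,"az":-5.7,"jaw":0.3},
])

```text
t: 22.62
eef_pos: [0.5309, -0.0372, 0.0887]
ee_rot: [0.501, 0.865, 0.0, -0.0]
force: [0.9, 1.8, 5.0]
gripper_width: 0.448
```

Emit:
move_arm([
  {"tx":0.013,"ty":0.006,"tz":0,"ax":0,"ay":0,"az":-5,"jaw":0.3},
  {"tx":0.013,"ty":0.005,"tz":0,"ax":0,"ay":0,"az":-5,"jaw":0.3},
  {"tx":0.013,"ty":0.004,"tz":0,"ax":0,"ay":0,"az":-5,"jaw":0.3},
])

```text
t: 23.0
eef_pos: [0.5313, -0.0371, 0.0887]
ee_rot: [0.61, 0.793, 0.0, -0.0]
force: [1.6, 0.7, 5.3]
gripper_width: 0.449
```

Emit:
move_arm([
  {"tx":0.018,"ty":0.006,"tz":0,"ax":0,"ay":0,"az":-5,"jaw":0.3},
  {"tx":0.016,"ty":0.003,"tz":0,"ax":0,"ay":0,"az":-5,"jaw":0.3},
  {"tx":0.015,"ty":0.001,"tz":0,"ax":0,"ay":0,"az":-5,"jaw":0.3},
  {"tx":0.014,"ty":0,"tz":0,"ax":0,"ay":0,"az":-5,"jaw":0.3},
])

```text
t: 23.5
eef_pos: [0.5319, -0.037, 0.0887]
ee_rot: [0.738, 0.675, 0.0, -0.0]
force: [0.7, 2.1, 5.4]
gripper_width: 0.446
```

```bash
cat > ptr.py <<'E'
from h import *
import sys
s=env.read_state();F=[]
P=[]
for _ in range(6):
    F.append(env.read_state()['force']);P.append(env.grab_frame('top')[0].astype(float))
p=np.mean(P,0); np.savez(sys.argv[1],p=p); s=env.read_state()
print(s['t'],s['eef_pos'].round(4),np.mean(F,0).round(2),'phi',np.degrees(2*np.arctan2(s['ee_rot'][1],s['ee_rot'][0]))-90)
e=(p[...,0]-p[...,1:].mean(2))
w=np.clip(e[218:230,212:235]-25,0,None); yy,xx=np.mgrid[218:230,212:235]
print('red',(w*xx).sum()/w.sum(),(w*yy).sum()/w.sum(),w.sum())
g=p.mean(2)
for y in range(212,226): print(y,g[y,210:232].round().astype(int))
E
python3 ptr.py p1.npz; echo START; python3 - <<'E'
import numpy as np
g=np.load('top1.npz')['p'].mean(2)
for y in range(212,226): print(y,g[y,210:232].round().astype(int))
E
```

```text
23.8 [ 0.5319 -0.037   0.0887] [0.72 1.53 5.45] phi -5.010875230912006
red 221.2665170780354 222.86187983046622 334.25000000000006
212 [209 210 205 181 130  95  87  78  71  70  77  82  81  81  76  68  65  66
  66  76 105 134]
213 [208 207 202 189 170 159 152 138 123 111 108 110 105  98  84  72  73  79
  73  62  68  81]
214 [209 206 203 202 200 200 196 188 178 170 165 162 152 134 106  87  98 106
  92  69  65  70]
215 [210 209 207 208 210 211 211 208 206 204 202 200 192 174 138 122 149 158
 130  87  76  81]
216 [209 210 209 211 210 211 211 211 212 211 211 211 208 191 156 152 187 192
 156  99  77  81]
217 [210 210 209 210 210 210 210 210 210 210 211 212 209 191 158 166 199 196
 151  93  73  77]
218 [210 211 210 211 210 210 210 210 210 211 211 210 206 185 156 175 202 190
 134  80  73  81]
219 [212 211 211 211 211 211 211 210 209 207 206 201 193 180 164 186 205 183
 119  69  72  84]
220 [199 202 203 205 208 211 212 211 206 199 193 182 174 175 177 198 207 179
 111  62  65  78]
221 [157 161 166 175 189 199 203 202 195 185 175 156 150 168 187 204 203 166
 100  59  60  75]
222 [ 92  96 102 11
[... 950 characters left out ...]
 210 209 209 209 206 184 156 173 200 188
 132  79  73  81]
219 [211 211 210 210 210 210 211 211 209 207 206 201 193 179 164 187 205 183
 118  69  73  85]
220 [200 201 202 204 208 210 211 210 205 199 192 181 172 175 176 198 206 178
 109  63  64  78]
221 [157 161 165 175 188 199 202 201 194 184 173 157 150 168 187 204 201 166
  99  60  60  74]
222 [ 93  95 103 117 141 156 161 164 160 156 147 131 132 158 187 204 192 142
  82  58  62  78]
223 [ 64  63  66  75  87  93  96  98 105 110 108 106 112 138 167 185 172 117
  69  60  70  85]
224 [ 82  78  78  78  75  69  65  67  70  73  76  82  84  96 118 138 132  91
  62  62  75  92]
225 [96 93 93 93 91 86 82 80 76 70 70 71 69 69 77 83 82 68 59 64 76 93]
```

```bash
cat > meas.py <<'E'
from h import *
import sys
a=np.radians(-9.9);c=np.array([.551,.0773])
def cf(uv):
    P=atz('top',uv,.056)[:,:2]-c; return (np.c_[np.cos(a)*P[:,0]+np.sin(a)*P[:,1],-np.sin(a)*P[:,0]+np.cos(a)*P[:,1]]*1000)
p0=np.load('p1.npz')['p']
def red(p):
    e=p[...,0]-p[...,1:].mean(2); e=e-np.median(e[214:218,212:221]); out=[]
    for y in range(217,226):
        w=np.clip(e[y,216:228],0,None); w[w<6]=0
        if w.sum()>25: out.append(((w*np.arange(216,228)).sum()/w.sum(),y,w.sum()))
    return np.array(out)
def needle(p,lo,hi):
    g=p[...,1]; out=[]
    for y in range(215,219):
        w=np.clip(209-g[y,lo:hi],0,None); k=w.argmax(); k=min(max(k,1),len(w)-2)
        x=np.arange(k-1,k+2); A=np.log(np.clip(w[k-1:k+2],1,None)); d=.5*(A[0]-A[2])/(A[0]-2*A[1]+A[2])
        out.append((lo+k+d,y))
    return np.array(out)
if __name__=='__main__':
    for f in sys.argv[1:]:
        p=np.load(f)['p']; R=red(p); N=needle(p,218,227)
        m=(R[:,:2]*R[:,2:]).sum(0)/R[:,2].sum()
        print(f,'red c',m.round(2),cf([m]).round(2),'rows',R.round(2).tolist()); print(' red rows y',cf(R[:,:2])[:,1].round(2))
        print(' needle',N.round(2).tolist(),cf(N).round(2).tolist(),'gap',(cf([m])[0,1]-cf(N)[:,1].mean()).round(2))
E
python3 meas.py top0.npz top1.npz p1.npz
```

```text
top0.npz red c [221.18 222.82] [[-72.71  77.41]] rows [[221.98, 219.0, 29.5], [221.9, 220.0, 64.56], [221.62, 221.0, 118.06], [221.33, 222.0, 197.81], [221.13, 223.0, 265.88], [220.63, 224.0, 248.75], [221.17, 225.0, 152.69]]
 red rows y [77.6  77.18 77.32 77.52 77.44 78.21 76.02]
 needle [[224.86, 215.0], [224.6, 216.0], [224.38, 217.0], [224.15, 218.0]] [[-48.3, 71.95], [-51.31, 72.05], [-54.31, 72.02], [-57.3, 72.03]] gap 5.4
top1.npz red c [221.16 222.83] [[-72.74  77.46]] rows [[221.99, 219.0, 30.38], [221.9, 220.0, 65.12], [221.61, 221.0, 118.0], [221.32, 222.0, 197.38], [221.05, 223.0, 268.62], [220.63, 224.0, 251.12], [221.18, 225.0, 156.88]]
 red rows y [77.57 77.19 77.36 77.52 77.65 78.22 75.98]
 needle [[224.84, 215.0], [224.59, 216.0], [224.35, 217.0], [224.15, 218.0]] [[-48.31, 72.01], [-51.32, 72.08], [-54.33, 72.12], [-57.3, 72.02]] gap 5.4
p1.npz red c [221.21 222.84] [[-72.75  77.3 ]] rows [[221.98, 219.0, 29.83], [221.9, 220.0, 64.25], [221.62, 221.0, 118.67], [221.4, 222.0, 192.08], [221.11, 223.0, 265.17], [220.77, 224.0, 256.58], [221.14, 225.0, 157.08]]
 red rows y [77.61 77.19 77.34 77.31 77.48 77.82 76.1 ]
 needle [[224.86, 215.0], [224.57, 216.0], [224.36, 217.0], [224.14, 218.0]] [[-48.29, 71.94], [-51.33, 72.14], [-54.32, 72.07], [-57.31, 72.06]] gap 5.25
```

Emit:
move_arm([
  {"tx":0.014,"ty":0.008,"tz":0,"ax":0,"ay":0,"az":-5,"jaw":0.3},
  {"tx":0.013,"ty":0.002,"tz":0,"ax":0,"ay":0,"az":-5,"jaw":0.3},
  {"tx":0.013,"ty":-0.004,"tz":0,"ax":0,"ay":0,"az":-5,"jaw":0.3},
  {"tx":0.012,"ty":-0.005,"tz":0,"ax":0,"ay":0,"az":-5,"jaw":0.3},
])

```text
t: 24.3
eef_pos: [0.5325, -0.0371, 0.0887]
ee_rot: [0.844, 0.536, 0.0, -0.0]
force: [-0.0, 0.4, 5.2]
gripper_width: 0.448
```

```bash
python3 ptr.py p2.npz|head -2;python3 meas.py p2.npz
```

```text
24.6 [ 0.5325 -0.0371  0.0887] [1.18 0.92 5.06] phi -24.94422433958468
red 221.26660083929895 222.84547025425823 337.58333333333326
p2.npz red c [221.22 222.81] [[-72.65  77.3 ]] rows [[222.05, 219.0, 33.79], [221.94, 220.0, 68.96], [221.63, 221.0, 120.5], [221.33, 222.0, 198.46], [221.12, 223.0, 266.04], [220.78, 224.0, 256.79], [221.16, 225.0, 156.5]]
 red rows y [77.41 77.07 77.3  77.52 77.45 77.79 76.04]
 needle [[224.49, 215.0], [224.19, 216.0], [223.97, 217.0], [223.72, 218.0]] [[-48.49, 73.0], [-51.53, 73.21], [-54.53, 73.21], [-57.53, 73.26]] gap 4.13
```

Emit:
move_arm([
  {"tx":0.016,"ty":-0.003,"tz":0,"ax":0,"ay":0,"az":-5,"jaw":0.3},
  {"tx":0.012,"ty":-0.006,"tz":0,"ax":0,"ay":0,"az":-5,"jaw":0.3},
  {"tx":0.01,"ty":-0.008,"tz":0,"ax":0,"ay":0,"az":-5,"jaw":0.3},
])

```text
t: 24.98
eef_pos: [0.5329, -0.0373, 0.0888]
ee_rot: [0.907, 0.422, 0.0, -0.0]
force: [1.3, 1.4, 5.1]
gripper_width: 0.447
```

Emit:
move_arm([
  {"tx":0.01,"ty":-0.009,"tz":0,"ax":0,"ay":0,"az":-5,"jaw":0.3},
  {"tx":0.009,"ty":-0.01,"tz":0,"ax":0,"ay":0,"az":-5,"jaw":0.3},
  {"tx":0.008,"ty":-0.011,"tz":0,"ax":0,"ay":0,"az":-5,"jaw":0.3},
])

```text
t: 25.35
eef_pos: [0.5332, -0.0377, 0.0887]
ee_rot: [0.954, 0.3, 0.0, -0.0]
force: [2.3, 0.3, 4.8]
gripper_width: 0.45
```

```bash
python3 ptr.py p3.npz|head -2;python3 meas.py p3.npz
```

```text
25.65 [ 0.5332 -0.0377  0.0887] [1.79 0.94 5.25] phi -54.8616365633755
red 221.26117353308362 222.87940074906368 333.75
p3.npz red c [221.16 222.96] [[-73.11  77.38]] rows [[221.93, 220.0, 58.75], [221.62, 221.0, 116.67], [221.33, 222.0, 198.58], [221.12, 223.0, 264.5], [220.62, 224.0, 250.58], [221.22, 225.0, 156.33]]
 red rows y [77.09 77.33 77.52 77.45 78.22 75.89]
 needle [[223.79, 215.0], [223.42, 216.0], [223.1, 217.0], [222.77, 218.0]] [[-48.87, 75.02], [-51.95, 75.44], [-54.99, 75.68], [-58.04, 75.99]] gap 1.85
```

Emit:
move_arm([
  {"tx":0.014,"ty":-0.009,"tz":0,"ax":0,"ay":0,"az":-5,"jaw":0.3},
  {"tx":0.011,"ty":-0.011,"tz":0,"ax":0,"ay":0,"az":-5,"jaw":0.3},
  {"tx":0.009,"ty":-0.012,"tz":0,"ax":0,"ay":0,"az":-5,"jaw":0.3},
])

```text
t: 26.02
eef_pos: [0.5334, -0.0381, 0.0887]
ee_rot: [0.985, 0.174, 0.0, -0.0]
force: [1.1, -0.2, 4.4]
gripper_width: 0.448
```

```bash
python3 ptr.py p4.npz;python3 meas.py p4.npz; python3 - <<'E'
from h import *
ims=[cv2.resize(np.load(f'{f}.npz')['p'][210:228,208:234].astype(np.uint8),None,fx=15,fy=15,interpolation=2)[:,:,::-1] for f in('p1','p4')]
cv2.imwrite('pics/ptr4.png',np.hstack(ims))
E
```

```text
26.325 [ 0.5334 -0.0381  0.0887] [1.31 0.24 5.39] phi -69.85691711863264
red 221.25800756620436 222.8877679697352 330.41666666666663
212 [209 210 205 181 130  94  87  78  69  69  79  84  79  71  67  70  64  62
  80 101 108  96]
213 [208 206 202 188 169 157 152 138 124 111 110 108  97  78  72  77  71  59
  60  67  68  65]
214 [208 206 203 201 201 200 196 189 178 169 166 159 133 100  98 107 102  94
  87  78  71  70]
215 [210 209 208 208 210 211 210 208 205 204 204 195 166 135 151 166 164 154
 131  97  82  81]
216 [210 209 210 210 211 210 210 211 211 212 212 202 173 154 185 204 204 191
 155 105  81  81]
217 [210 210 210 209 210 210 210 210 210 211 210 197 165 158 196 213 212 196
 152  97  75  78]
218 [210 210 210 210 209 210 210 210 210 211 209 191 158 163 198 213 209 188
 133  86  76  80]
219 [210 212 211 211 211 211 211 211 209 207 204 182 154 170 200 212 209 184
 120  77  75  83]
220 [200 203 203 204 208 211 212 210 207 199 192 171 154 172 196 209 208 178
 110  65  65  79]
221 [158 162 165 175 188 199 203 201 196 185 175 154 144 167 191 207 203 165
  99  59  61  74]
222 [ 92  95 102 118 141 156 163 163 161 157 148 131 132 160 189 204 192 142
  82  58  63  78]
223 [ 64  63  65  74  86  93  97  99 105 110 108 106 113 137 167 186 173 117
  68  59  69  86]
224 [ 81  78  77  77  74  69  65  66  69  73  77  81  85  95 118 137 132  90
  61  60  75  91]
225 [95 92 93 94 91 85 82 81 76 71 70 70 68 69 76 85 82 67 60 63 76 94]
p4.npz red c [221.15 223.  ] [[-73.23  77.37]] rows [[221.87, 220.0, 50.33], [221.6, 221.0, 113.08], [221.4, 222.0, 193.08], [221.13, 223.0, 264.92], [220.63, 224.0, 248.92], [221.15, 225.0, 158.67]]
 red rows y [77.27 77.4  77.3  77.44 78.2  76.06]
 needle [[223.19, 215.0], [222.84, 216.0], [222.61, 217.0], [222.39, 218.0]] [[-49.19, 76.74], [-52.26, 77.1], [-55.26, 77.1], [-58.24, 77.06]] gap 0.37
```

View pics/ptr4.png

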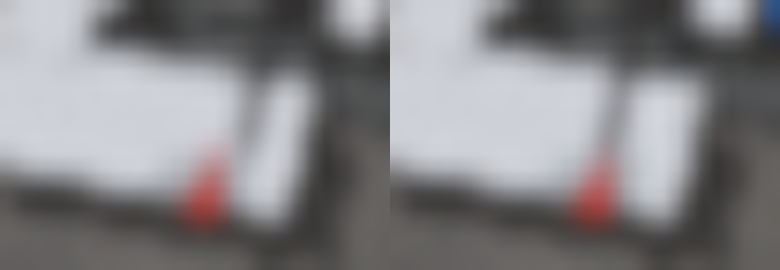

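The needle now runs into the tip of the red mark, with about 0.3 mm left. A 3° final turn, then I'll measure and let go.

Emit:
move_arm([
  {"tx":0.01,"ty":-0.006,"tz":0,"ax":0,"ay":0,"az":-3,"jaw":0.3},
  {"tx":0,"ty":0,"tz":0,"ax":0,"ay":0,"az":0,"jaw":0.3},
])

```text
t: 26.58
eef_pos: [0.5335, -0.0381, 0.0887]
ee_rot: [0.989, 0.149, 0.0, -0.0]
force: [1.4, 0.7, 5.3]
gripper_width: 0.449
```

```bash
python3 ptr.py p5.npz|head -2;python3 meas.py p5.npz
```

```text
26.875 [ 0.5335 -0.0382  0.0887] [1.14 0.65 5.32] phi -72.84835482070127
red 221.25481744421904 222.90314401622715 328.66666666666663
p5.npz red c [221.14 223.01] [[-73.28  77.4 ]] rows [[221.85, 220.0, 46.62], [221.59, 221.0, 110.5], [221.32, 222.0, 198.71], [221.05, 223.0, 272.33], [220.77, 224.0, 256.71], [221.15, 225.0, 158.0]]
 red rows y [77.32 77.43 77.54 77.67 77.8  76.07]
 needle [[223.17, 215.0], [222.78, 216.0], [222.58, 217.0], [222.33, 218.0]] [[-49.2, 76.78], [-52.29, 77.26], [-55.27, 77.17], [-58.28, 77.25]] gap 0.28
```

Emit:
move_arm([
  {"tx":0,"ty":0,"tz":0,"ax":0,"ay":0,"az":0,"jaw":0.46},
  {"tx":0,"ty":0,"tz":0,"ax":0,"ay":0,"az":0,"jaw":0.5},
  {"tx":0,"ty":0,"tz":0,"ax":0,"ay":0,"az":0,"jaw":0.6},
  {"tx":0,"ty":0,"tz":0,"ax":0,"ay":0,"az":0,"jaw":0.75},
  {"tx":0,"ty":0,"tz":0,"ax":0,"ay":0,"az":0,"jaw":0.75},
  {"tx":0,"ty":0,"tz":1,"ax":0,"ay":0,"az":0,"jaw":0.75},
  {"tx":0,"ty":0,"tz":3,"ax":0,"ay":0,"az":0,"jaw":0.75},
  {"tx":0,"ty":0,"tz":4,"ax":0,"ay":0,"az":0,"jaw":0.75},
  {"tx":0,"ty":0,"tz":4,"ax":0,"ay":0,"az":0,"jaw":0.75},
  {"tx":0,"ty":0,"tz":2,"ax":0,"ay":0,"az":0,"jaw":0.75},
])

```text
t: 28.12
eef_pos: [0.5338, -0.0385, 0.2316]
ee_rot: [0.989, 0.148, 0.002, 0.001]
force: [0.1, 1.0, 0.7]
gripper_width: 0.752
```

Emit:
move_arm([
  {"tx":-2,"ty":-4,"tz":0,"ax":0,"ay":0,"az":0,"jaw":0.75},
  {"tx":-2,"ty":-4,"tz":0,"ax":0,"ay":0,"az":0,"jaw":0.75},
  {"tx":-2,"ty":-4,"tz":0,"ax":0,"ay":0,"az":0,"jaw":0.75},
  {"tx":-2,"ty":-4,"tz":0,"ax":0,"ay":0,"az":0,"jaw":0.75},
  {"tx":-1,"ty":-4,"tz":0,"ax":0,"ay":0,"az":0,"jaw":0.75},
  {"tx":0,"ty":-3,"tz":0,"ax":0,"ay":0,"az":0,"jaw":0.75},
  {"tx":0,"ty":0,"tz":0,"ax":0,"ay":0,"az":0,"jaw":0.75},
])

```text
t: 29.0
eef_pos: [0.4431, -0.2699, 0.229]
ee_rot: [0.989, 0.147, 0.0, 0.0]
force: [0.2, 1.1, -0.4]
gripper_width: 0.752
```

```bash
python3 ptr.py p6.npz|head -2;python3 meas.py p6.npz; python3 - <<'E'
from h import *
p=np.load('p6.npz')['p'].astype(np.uint8)[:,:,::-1]
b=snap('side')[0][:,:,::-1]
A=cv2.resize(p[135:235,203:345],None,fx=3.5,fy=3.5,interpolation=2)
B=cv2.resize(b[155:255,280:365],None,fx=3.5,fy=3.5,interpolation=2)
cv2.imwrite('pics/fin.png',np.hstack([A,B]))
E
```

```text
29.3 [ 0.4436 -0.2676  0.2288] [0.42 0.63 0.39] phi -72.92523777203958
red 221.25647668393785 222.89974093264252 321.66666666666663
p6.npz red c [221.13 222.99] [[-73.21  77.43]] rows [[221.85, 220.0, 44.83], [221.58, 221.0, 110.0], [221.32, 222.0, 196.58], [221.12, 223.0, 263.0], [220.64, 224.0, 244.33], [221.17, 225.0, 146.42]]
 red rows y [77.33 77.44 77.53 77.45 78.18 76.02]
 needle [[223.14, 215.0], [222.82, 216.0], [222.57, 217.0], [222.31, 218.0]] [[-49.21, 76.87], [-52.27, 77.16], [-55.28, 77.2], [-58.29, 77.31]] gap 0.29
```

View pics/fin.png

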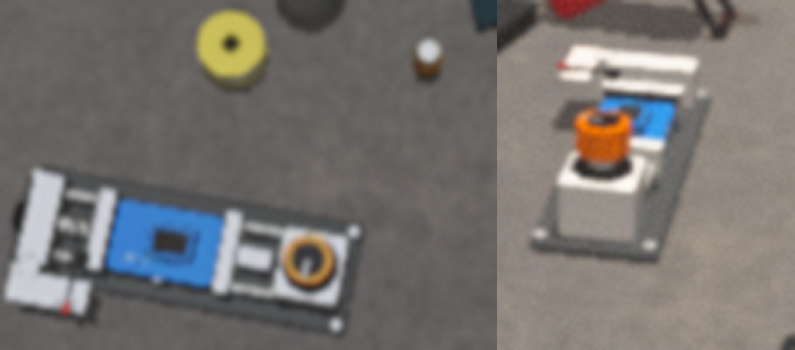

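The tester lies flat between the jaws, around (165,245) in the left panel, and the needle meets the red mark at about (65,305). Spool and amber bottle are where they were. Handing in.

```bash
python3 -c "
from rig import env
print(env.hand_in())"
```

```text
the job is handed in; nothing more can be done
None
```

The large blue tester is clamped lengthwise on the bed, and the pointer stands in line with the red mark. I handed the job in at about 29 s.

- **Placing:** I gripped the tester by its socket block, lowered it onto the bed until it touched (about 5 N) and let go. The final top and side pictures show it flat between the jaws.
- **Knob:** I turned it about 183° clockwise in a single grasp, correcting sideways as I went. The side force read 3.9 N at most, but I only read it between short moves.
- **Pointer:** After I let go and backed away, it measured about 0.2–0.3 mm short of the mark. It has not passed it. The top camera sees roughly 3 mm per pixel, so this comes from sub-pixel fitting. The 5 mm per radian screw agreed with it up to the last 3° turn, which showed about 0.1 mm of travel instead of 0.26 mm.
- **Other things:** The spool and amber bottle stand where they were. The jar was outside the last picture, but the arm never went near it.
- **Disagreements:** Before lowering, the tester measured about 3 mm off its planned position along the clamp, so I shifted it. The side camera puts things about 5 mm off along y compared with the top camera, so I used the top one there. An upward force of about 5–6 N stayed on the tool while the knob was gripped.

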